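# Move a plug-in pressure gauge to the other air outlet

## Task

Uncouple the pressure gauge from the blue air outlet by drawing back its sprung sleeve, lay it dial up on the cork mat and let go of it. Take it again by its square barrel and push it straight onto the yellow outlet until it is fully home and latched with its sleeve forward, then, with the gripper still on the barrel, tug it straight back with about 15 N to confirm that it is locked, and leave it there. Do not drop the gauge, and leave the tub, jar, wood sample and glue bottle where they are.

Things in the scene. Friction and masses are not known exactly. Their poses are not given: they have to be found in the camera images.
- sleeve_mid (a point): Centre, on the axis, of the gauge's sprung sleeve: knurled steel ring 44 mm across, 42 mm long, axes as the gauge. Gripped here and pulled straight away from the outlet (gauge's -x), the sleeve goes back 8 to 9 mm (up to about 10 N), then the latch lets go, the gauge jumps back in the grip so that the sleeve is forward again, and it slides off: clear of the nipple after 45 mm in all.
- sleeve (a joint): Sleeve travel in m along the gauge's -x: 0 = forward (latch closed), 0.010 = fully back; the latch lets go at 0.008 to 0.009. It springs forward by itself (3 N at rest). Pulled by its barrel or dial the gauge stays locked. Tug by the barrel: a tug on the sleeve lets it off again.
- gauge_barrel (a point): Centre, on the axis, of the gauge's square brass barrel: 30 x 30 mm, 44 mm long, flat upright sides facing +y and -y. Gauge axes: x along the coupling towards its open mouth (towards the outlet when plugged in), z up through the dial. Along x from here: mouth +77 mm, sleeve centre +54 mm (sleeve forward), dial case centre -53 mm.
- gauge_mouth (a point): Centre of the open front end of the gauge's coupling, on the axis. Axes as the gauge. Bore 21.6 mm wide, 44 mm deep.
- gauge: The whole gauge, 159 mm long, 0.3 kg, with a round black case 58 mm across and white dial at the rear (top 14 mm above the axis). Origin on its underside, 22 mm below the axis, 2 mm ahead (+x) of the barrel centre. Laid down dial up it rests on sleeve and case, axis level, 22 mm above the surface. Plugged in, the case sits on the outlet's rest.
- latch: Locking hook hidden in the coupling (origin at its pivot: on gauge axes 36 mm behind the mouth, 7.5 mm above the axis); nothing to see or grasp. When the gauge is pushed on, the hook rides over the nipple's head and drops into the groove by itself (a few N); the sleeve need not be drawn back for that. It carries the pull of the tug.
- blue_face (a point): Centre of the flat collar face (38 mm across) of the blue outlet, where its nipple begins, on the nipple axis, 65 mm above the bench. Axes as the outlet: z up, x level and pointing into the block; the nipple sticks out along -x. The gauge starts plugged in here.
- yellow_face (a point): The same point on the empty yellow outlet. The gauge is fully home when its x axis is in line with this x axis, its mouth 0 to 5 mm in front (-x) of this face and the sleeve forward. It has about 3 mm of end play: mouth against the face when pushed, 3.5 to 5 mm off it when tugged.
- outlet_blue: Blue air outlet, fixed: block 60 mm long (x), 80 mm wide, 88 mm high, a brass collar and a steel nipple on its -x side. Nipple: 40 mm long, 20 mm thick with a 11 mm neck, ending in a cone that narrows to 10 mm over the last 8 mm. Origin at the centre of the block's underside; the collar face is at x = -36 mm, z = 65 mm.
- outlet_yellow: Yellow air outlet, fixed, the same shape and frame as the blue one, at its own place and yaw; empty at the start. Each outlet also has a rest that carries the dial case: a post 24 mm wide and 10 mm long whose rounded top is 42.5 mm above the bench (22.5 mm below the nipple axis), 146 mm in front (-x) of the collar face, on a 6 mm thick strip lying on the bench.
- mat: Cork mat, 190 (x) x 150 mm, 4 mm thick, fixed to the bench. Origin at the centre of its underside; its top is 4 mm above the bench.
- tub: Bystander: open orange plastic tub 110 x 150 mm, 55 mm high; origin at the centre of its underside.
- jar: Bystander: white jar 72 mm across, 75 mm high, standing; origin at the centre of its underside.
- sample: Bystander: flat wood sample 100 x 120 mm, 18 mm thick; origin at the centre of its underside.
- glue: Bystander: yellow glue bottle with orange cap, 54 mm across, 130 mm high, standing; origin at the centre of its underside.
Things that resemble listed ones, but are neither listed nor needed, are in the scene too. Leave any green look-alike of the gauge alone.

How it is judged (in metres and radians):
On the way, in this order (a step that is already met when the one before it is completed fails the run):
1. the gauge is drawn off the blue outlet (distance between gauge_mouth and blue_face above 0.045 m), for 0.05 s.
2. the gauge lies dial up on the cork mat, let go, sleeve forward (contact force between gauge and mat above 0.5 N and angle between gauge's own z axis and vertical below 0.15 rad and value of joint sleeve below 0.0015 m and contact force between the fingers and gauge below 0.1 N and linear speed of gauge below 0.02 m/s and angular speed of gauge below 0.15 rad/s), for 0.2 s.
3. the gauge is fully home on the yellow outlet with the sleeve forward (x of gauge_mouth in the frame of yellow_face between -0.0065 and 0.001 m and y of gauge_mouth in the frame of yellow_face between -0.003 and 0.003 m and z of gauge_mouth in the frame of yellow_face between -0.003 and 0.003 m and angle between the x axis of gauge and the x axis of yellow_face, either way round below 0.08 rad and value of joint sleeve below 0.0015 m), for 0.1 s.
4. held by the gripper, the gauge is tugged straight back with about 15 N (9 N or more) and stays locked (all of step 3 and x of gauge_mouth in the frame of yellow_face below -0.0025 m and contact force between latch and outlet_yellow above 9 N and contact force between the fingers and gauge above 2 N), for 0.15 s.
At the end, for the whole second after the job is handed in: The gauge is on the yellow outlet: mouth within 6.5 mm of the collar face, within 3 mm sideways and in height, axis within 0.08 rad, sleeve forward (within 1.5 mm), at rest and let go; it has been tugged there with 9 N or more (all of step 3 and contact force between the fingers and gauge below 0.1 N and linear speed of gauge below 0.02 m/s and angular speed of gauge below 0.15 rad/s); the robot touches nothing.
It fails at once if the tub, jar, wood sample or glue bottle is shoved (more than 25 mm) or tipped (distance of any of tub, jar, sample, glue from where it was at the start of the episode above 0.025 m or angle between any of tub, jar, sample, glue's own z axis and vertical above 0.3 rad).
It fails at once if the gauge is dropped (falls more than about 2 cm) (linear speed of gauge above 0.7 m/s and contact force between the fingers and gauge below 0.1 N).
It fails at once if the gauge is wrenched on its latch (more than 45 N) (contact force between latch and outlet_blue above 45 N or contact force between latch and outlet_yellow above 45 N).
It also fails if it takes over 72 s, if anything falls off the work surface, if the arm or the gripper's body presses on something with over 40 N, if the wrist force passes 120 N, or if a joint passes its speed limit or range.

## Robot

A 6-joint arm with a two-finger parallel gripper is mounted at the origin on the work surface. World frame = base frame: x ahead of the robot, y to its left, z up, the work surface at z = 0. Lengths are in m, angles in degrees, forces in N, time in s.
With the tool pointing down it reaches from about 0.25 to 0.725 m from the base axis. Payload 9.7 kg.
Tool frame: the origin (TCP) lies midway between the tips of the shut fingers; the grasp point (between the pads) lies bot.grasp_offset behind it (bot.grasp_offset is the distance from the TCP to the grasp point, in m); x points along the fingers, y is the direction in which the jaws open and shut, and the axes are right-handed (so a half turn about x gives the same grasp; the last joint's range is limited). The gripper opens to 85 mm and grips with 20 to 120 N. Pads are 22 mm wide; open, the fingers measure 114 mm over their backs; the gripper's body (76 mm by 85 mm) begins 54 mm behind the grasp point. The pads swing forward as they close: fully open they stand 13 mm farther back than shut.
Start: joints at [68.182, 4.979, 10.078, 95.1, 0, 90], TCP at [0.204, 0.511, 0.199] pointing down, gripper open.
Joint ranges: [-179.16, 179.16], [-48.56, 103.87], [-65.8, 70.77], [-126.05, 130.52], [-82.76, 87.17], [-180, 180]. Speed limits (degrees/s): [127.2, 127.2, 147.25, 180, 180, 180].

## Interface

Orientations are given as [roll, pitch, yaw] about the fixed x, y, z axes, in that order (R = Rz(yaw) Ry(pitch) Rx(roll)).
In Python, from workcell import status, camera, bot gives the robot as it stands.
- The arm moves only by the shell command python3 -m jog 'ROWS' [OPENING] [FORCE]. ROWS is text: rows parted by semicolons, each of 4 numbers parted by spaces: the shift along the tool's x, y, z in mm, then the turn about the tool's x in degrees. A call has exactly 8 rows; each row is the pose to reach, as a shift and turn from the pose commanded when the call began, along the tool's axes at that moment; what a row does not reach only later rows make up. A row lasts 1/8 s, in which the tool goes at most 62.5 mm and 10.7 degrees, less where a joint would pass 70% of its speed; a pose out of reach is approached as far as the arm can. A call with a gripper value outside its range is refused whole. OPENING is the opening, from 0 (shut) to 1 (fully open), set as the call begins (- or left out, the last holds). The fingers move at their own pace and stop on an object; FORCE is the grip in N (left out, the last holds). Time passes only in rows, so rows that repeat a pose let the fingers close, or fill a call up. It gives the time, the measured TCP pose, the force and the opening at its end, in the units of the state.
- status.get_obs(): the state, without advancing time (a new reading comes with each control period).
- camera(name): name is "scene" or "top" or "wrist"; returns a dict with "color" (400x640x3 uint8, red, green, blue), "vfov" (degrees; the focal length in pixels is half the picture's height over the tangent of half this angle, whatever the lens; pixels are square), "cx", "cy" (the principal point, pixels), "rvec" (rotation vector, rad) and "tvec" (3), from world to camera coordinates, as OpenCV has them. Camera axes: x right, y down, z forward; pixel columns grow to the right and rows downward; lengths in m; the calibration is good to about 2 mm. A picture is of the moment at which its call begins. There is no depth.
- bot.job_done(): hands the job in, once; it reports no verdict.
The state is a dict: "time": time; "q": joint angles; "qd": joint speeds; "joint_efforts": joint torques, N m; "ee_pos": TCP position; "tcp_rot": TCP orientation; "wrist_force": force on the tool from outside, world axes, zero at the start; "torque": the same for the moment, N m; "opening": finger opening in m.
Only numpy, scipy, OpenCV 4.12 (cv2) and the standard library are available. Lean on these libraries where they do the work, as an engineer would, in place of code of your own. Each camera call takes 0.05 s, during which the arm holds its last target. There are 200 camera calls.

## Working session

There is one attempt and no reset: what is moved stays moved. The work goes in short steps, Python scripts to look and compute and a shell command to move; the robot and the scene stay as the last step left them, time stands still between calls to the robot, and variables do not carry over. Pictures are saved under pics/ and viewed, about 8 in all and at most 12, crops included, and the job is handed in when it is done.

```bash
mkdir -p pics; ls
python3 - <<'E'
from workcell import status, camera, bot
import cv2, numpy as np
print(status.get_obs()); print(bot.grasp_offset)
for n in ("scene","top"):
    c=camera(n); cv2.imwrite(f"pics/{n}0.png",c["color"][:,:,::-1]); print(n,{k:v for k,v in c.items() if k!="color"})
E
```

```text
pics
{'time': 0.0, 'q': array([6.81828613e+01, 5.00934915e+00, 1.00352599e+01, 9.50980449e+01,
       5.18800439e-04, 8.99997811e+01]), 'qd': array([-0.12334845, -0.01021318, -0.1346856 ,  0.10204842,  0.0042225 ,
       -0.09003777]), 'joint_efforts': array([-9.34901109e-04, -5.20388210e+01,  4.64804220e+01,  1.62049709e-02,
       -6.72102647e-05, -1.05508511e-05]), 'ee_pos': array([0.2043072 , 0.51036937, 0.1982071 ]), 'tcp_rot': array([ -90.41229215,   89.927864  , -112.2292123 ]), 'wrist_force': array([-0.21562332, -0.77168573, -0.62963427]), 'torque': array([-0.01604979, -0.0595538 , -0.00151103]), 'opening': 0.08522262859854102}
0.0187
scene {'vfov': 57.60801096222028, 'cx': 314.412919676372, 'cy': 205.1494526485434, 'rvec': array([ 1.38849627,  2.16172284, -0.90823635]), 'tvec': array([ 0.2781646 , -0.34823537,  1.48215922])}
top {'vfov': 55.24818062860765, 'cx': 314.48911927221866, 'cy': 199.7015450509666, 'rvec': array([ 2.07966107, -2.14618731,  0.21489337]), 'tvec': array([8.11128054e-04, 6.26826813e-01, 1.21501143e+00])}
```

View pics/scene0.png

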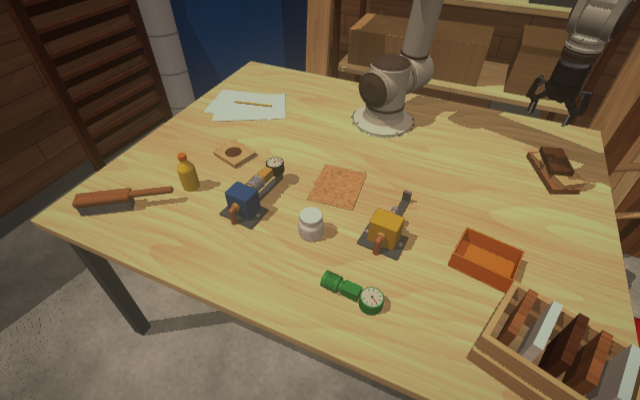

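View pics/top0.png

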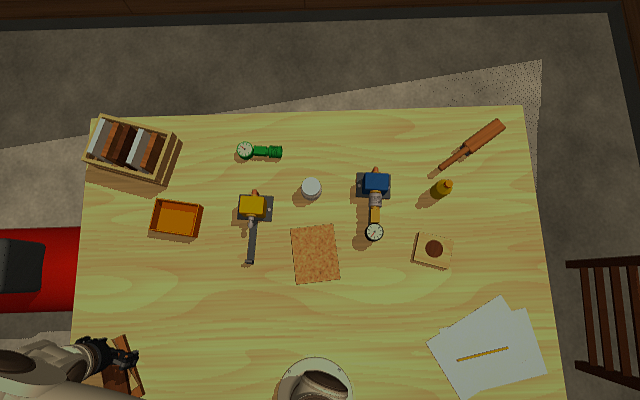

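Scene and top show the following:
- The candidates for the gauge are the black and white dial with brass barrel on the blue outlet (top 375,212; scene 268,175) and the green look-alike (top 258,152; scene 352,292). I choose the one on blue.
- The yellow outlet is at top (252,205), with its strip running to (250,262).
- The cork mat is at top (315,253), the jar at (311,188) and the glue bottle at (441,188).

Next is an enlarged crop of both views.

```bash
cat > h.py <<'E'
import cv2, numpy as np
from workcell import status, camera, bot
from scipy.spatial.transform import Rotation as Ro
def cal(c):
    H,W=c["color"].shape[:2]; f=H/2/np.tan(np.radians(c["vfov"]/2))
    K=np.array([[f,0,c["cx"]],[0,f,c["cy"]],[0,0,1]]); R=cv2.Rodrigues(c["rvec"])[0]
    return K,R,np.asarray(c["tvec"])
def ray(c,uv):
    K,R,t=cal(c); d=R.T@np.linalg.solve(K,[uv[0],uv[1],1]); return -R.T@t,d/np.linalg.norm(d)
def at_z(c,uv,z):
    o,d=ray(c,uv); return o+d*(z-o[2])/d[2]
def tri(obs):  # [(cam,uv),...]
    A=np.zeros((3,3));b=np.zeros(3);L=[]
    for c,uv in obs:
        o,d=ray(c,uv);P=np.eye(3)-np.outer(d,d);A+=P;b+=P@o;L.append((o,P))
    x=np.linalg.solve(A,b); return x,[round(1000*np.linalg.norm(P@(x-o)),1) for o,P in L]
def proj(c,p):
    K,R,t=cal(c); q=K@(R@np.asarray(p)+t); return q[:2]/q[2]
def crop(c,u0,v0,w,h,s,name):
    im=c["color"][v0:v0+h,u0:u0+w,::-1]; im=cv2.resize(im,None,fx=s,fy=s,interpolation=cv2.INTER_CUBIC)
    for u in range((u0+9)//10*10,u0+w,10):
        cv2.line(im,((u-u0)*s,0),((u-u0)*s,8 if u%50 else 16),(0,0,255),1)
        if u%50==0: cv2.putText(im,str(u),((u-u0)*s+2,26),0,.4,(0,0,255),1)
    for v in range((v0+9)//10*10,v0+h,10):
        cv2.line(im,(0,(v-v0)*s),(8 if v%50 else 16,(v-v0)*s),(0,0,255),1)
        if v%50==0: cv2.putText(im,str(v),(18,(v-v0)*s+4),0,.4,(0,0,255),1)
    cv2.imwrite(name,im)
def tcp():
    o=status.get_obs(); return np.array(o["ee_pos"]),Ro.from_euler("xyz",o["tcp_rot"],degrees=True).as_matrix()
E
python3 - <<'E'
from h import *
t=camera("top"); s=camera("scene")
crop(t,235,160,160,110,5,"pics/t1.png"); crop(s,215,145,200,115,4,"pics/s1.png")
for n,uv,z in [("dial",(374,232),.079),("blue block top",(377,180),.088),("yel block top",(252,203),.088),("mat",(315,253),.004),("jar",(311,187),.07),("yel post",(250,262),.0425)]: print(n,at_z(t,uv,z).round(3))
p,R=tcp(); print(R.round(3))
E
```

```text
dial [ 0.51  -0.209  0.079]
blue block top [ 0.682 -0.228  0.088]
yel block top [0.617 0.186 0.088]
mat [ 0.453 -0.015  0.004]
jar [ 0.669 -0.009  0.07 ]
yel post [0.428 0.2   0.042]
[[-0.     0.372  0.928]
 [-0.001  0.928 -0.372]
 [-1.    -0.001 -0.   ]]
```

View pics/t1.png

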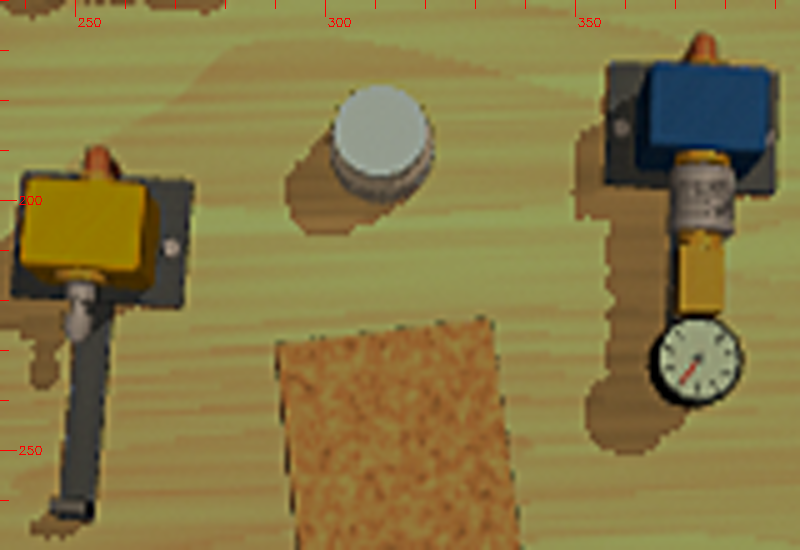

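View pics/s1.png

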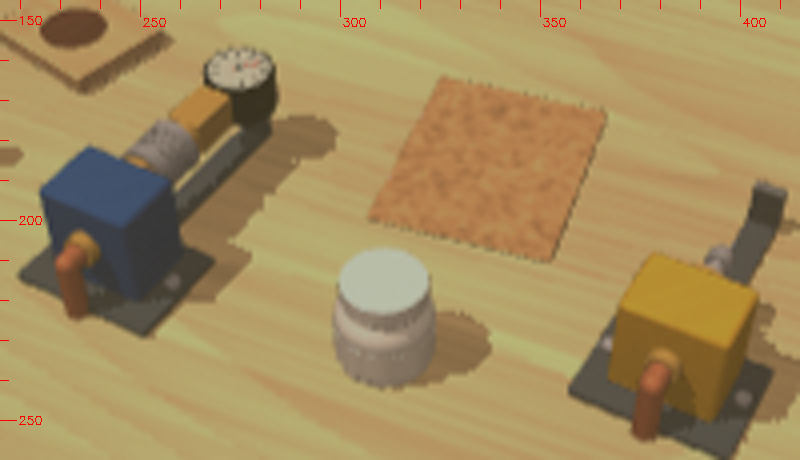

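The crops confirm the choice: gauge on blue with its dial at top (374.4,231.6) and scene (275,162.5), and sleeve at top (375.4,199.6). The yellow block's top corners are at top (240.4,195.6), (264.4,196.4), (262.6,214) and (239.4,212.4). The nipple tip is at (250.5,227).

Run:
```python
from h import *
t=camera("top"); s=camera("scene")
print("dial",tri([(t,(374.4,231.6)),(s,(275,162.5))]))
sl=at_z(t,(375.4,199.6),.065); d=at_z(t,(374.4,231.6),.079); print("sleeve",sl,"dial",d, np.degrees(np.arctan2(*(sl-d)[1::-1])), np.linalg.norm((sl-d)[:2]))
c=[at_z(t,u,.088) for u in [(240.4,195.6),(264.4,196.4),(262.6,214),(239.4,212.4)]]
print("yel",np.round(c,3),np.mean(c,0)); m=lambda a,b:(a+b)/2
f=m(c[0],c[1])-m(c[2],c[3]); print("yaw",np.degrees(np.arctan2(f[1],f[0])))
w=c[0]-c[1]; w2=c[3]-c[2];print(np.degrees(np.arctan2(-w[0],w[1])),np.degrees(np.arctan2(-w2[0],w2[1])))
tip=at_z(t,(250.5,227),.065); post=at_z(t,(249.5,261.5),.0425); print(tip,post)
print("yel TL corner tri",tri([(t,(240.4,195.6)),(s,(404.25,218.75))][:1]+[(s,(394,231))]))
mm=[at_z(t,u,.004) for u in [(290.5,228.8),(333.5,224)]]; print("mat far corners",np.round(mm,3))
```

```text
dial (array([ 0.51154811, -0.21003583,  0.07575295]), [np.float64(0.7), np.float64(0.7)])
sleeve [ 0.620216   -0.22243864  0.065     ] dial [ 0.51146633 -0.2101759   0.079     ] -6.433563364072697 0.1094388632953456
yel [[0.643 0.225 0.088]
 [0.638 0.146 0.088]
 [0.579 0.152 0.088]
 [0.587 0.227 0.088]] [0.61194256 0.18733054 0.088     ]
yaw -4.453836923790999
-3.784650259325045 -5.808917564707472
[0.54120443 0.19492791 0.065     ] [0.42988363 0.20169239 0.0425    ]
yel TL corner tri (array([0.64465551, 0.22112703, 0.08560455]), [np.float64(4.0), np.float64(4.0)])
mat far corners [[ 0.539  0.067  0.004]
 [ 0.551 -0.082  0.004]]
```

```bash
python3 -m jog '-7 -22 52 -2;-15 -45 103 -4;-22 -67 154 -6;-30 -90 206 -8;-37 -112 257 -10;-45 -135 309 -12;-52 -157 360 -14;-60 -180 412 -16' 1 40
```

```text
time: 1.3
ee_pos: [0.5211, 0.1889, 0.2592]
tcp_rot: [46.8, 90.0, 41.0]
wrist_force: [0.8, 1.0, -0.0]
opening: 0.0855
```

Run:
```python
from h import *
w=camera("wrist"); cv2.imwrite("pics/w1.png",w["color"][:,:,::-1])
K,R,t=cal(w); p,T=tcp(); print("cam pos",(-R.T@t).round(4),"cam in tool",(T.T@(-R.T@t-p)).round(4), "f",K[0,0].round(1)); print((T.T@R.T).round(3)); print(T.round(3))
```

```text
cam pos [0.4456 0.1974 0.4332] cam in tool [-0.1743  0.0044 -0.0796] f 317.3
[[-0.001 -0.297  0.955]
 [ 1.     0.001  0.001]
 [-0.001  0.955  0.297]]
[[ 0.002  0.102  0.995]
 [-0.002  0.995 -0.102]
 [-1.    -0.002  0.002]]
```

View pics/w1.png

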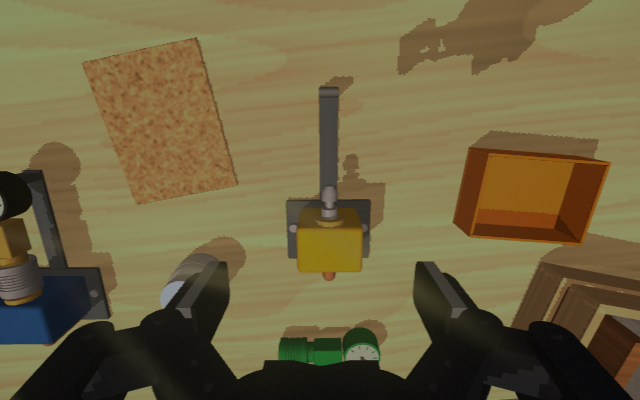

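The wrist view shows the yellow outlet ahead: nipple tip near (329,189), collar near (329,220), strip up to the post at (328,92). The tub is at right and the jar at left, partly hidden. I go lower for a precise look from two places.

```bash
python3 -m jog '30 0 0 0;60 0 0 0;90 0 0 0;125 0 0 0;125 0 0 0;125 0 0 0;125 0 0 0;125 0 0 0'
python3 - <<'E'
from h import *
import pickle
w=camera("wrist"); pickle.dump(w,open("y1.pkl","wb")); print(tcp()[0])
E
python3 -m jog '0 0 -20 0;0 0 -40 0;0 0 -60 0;0 0 -80 0;0 0 -80 0;0 0 -80 0;0 0 -80 0;0 0 -80 0'
python3 - <<'E'
from h import *
import pickle
w2=camera("wrist"); pickle.dump(w2,open("y2.pkl","wb")); w=pickle.load(open("y1.pkl","rb"))
for c in (w,w2):
    print([proj(c,p).round() for p in [(.541,.195,.065),(.43,.2017,.0425),(.58,.19,.065)]])
E
```

```text
time: 2.35
ee_pos: [0.5205, 0.1906, 0.135]
tcp_rot: [24.8, 89.9, 19.0]
wrist_force: [0.3, 0.7, 0.5]
opening: 0.0857
[0.52037895 0.19051272 0.13472295]
time: 3.4
ee_pos: [0.4408, 0.1984, 0.1337]
tcp_rot: [-139.3, 90.0, -145.2]
wrist_force: [1.0, 0.5, 0.1]
opening: 0.0856
[array([328., 227.]), array([322.,  85.]), array([326., 269.])]
[array([328., 311.]), array([323., 184.]), array([327., 347.])]
```

Run:
```python
from h import *
import pickle
a,b=[pickle.load(open(f"y{i}.pkl","rb")) for i in (1,2)]
crop(a,275,70,100,220,3,"pics/a.png"); crop(b,275,170,100,220,3,"pics/b.png")
im=np.hstack([cv2.imread("pics/a.png"),cv2.imread("pics/b.png")])[:600]; im=cv2.imread("pics/a.png")[:600],cv2.imread("pics/b.png")[:600]
cv2.imwrite("pics/ab.png",np.hstack(im))
```

```text
(no output)
```

View pics/ab.png

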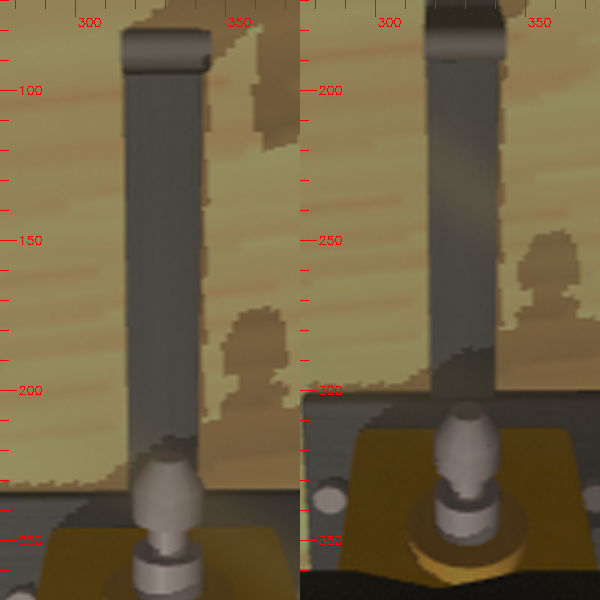

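The pair shows the yellow nipple and post:
- **View a:** tip at (330.5,221.7), widest part at (330.8,238), post top centre at (330.3,86.7).
- **View b:** tip at (330.7,304.3), collar centreline at u=330.8, post top centre at (330.3,181.7).

Run:
```python
from h import *
import pickle
a,b=[pickle.load(open(f"y{i}.pkl","rb")) for i in (1,2)]
print("tip tri",tri([(a,(330.5,221.7)),(b,(330.7,304.3))])); print("post tri",tri([(a,(330.3,86.7)),(b,(330.3,181.7))]))
for n,c,tp,ba,po in (("a",a,(330.5,221.7),(330.8,263),(330.3,86.7)),("b",b,(330.7,304.3),(330.4,345),(330.3,181.7))):
    T=at_z(c,tp,.060);B=at_z(c,ba,.075);P=at_z(c,po,.0425)
    print(n,"tip",T.round(4),"base",B.round(4),"post",P.round(4),"yaw post-tip",np.degrees(np.arctan2(*(T-P)[1::-1])).round(2),"yaw post-base",np.degrees(np.arctan2(*(B-P)[1::-1])).round(2),"d post-tip(106)",np.linalg.norm((T-P)[:2]).round(4))
```

```text
tip tri (array([0.53960627, 0.19769857, 0.05719876]), [np.float64(0.2), np.float64(0.2)])
post tri (array([0.43147587, 0.20835378, 0.02915752]), [np.float64(0.1), np.float64(0.1)])
a tip [0.5385 0.1975 0.06  ] base [0.5689 0.1945 0.075 ] post [0.4321 0.2078 0.0425] yaw post-tip -5.52 yaw post-base -5.56 d post-tip(106) 0.1069
b tip [0.5377 0.198  0.06  ] base [0.5692 0.1943 0.075 ] post [0.4283 0.2084 0.0425] yaw post-tip -5.43 yaw post-base -5.69 d post-tip(106) 0.1099
```

```bash
python3 -m jog '-10 -50 21 0;-20 -100 43 0;-30 -150 64 0;-30 -200 86 0;-30 -250 107 0;-25 -300 128 0;-20 -350 150 0;-15 -395 171 0'
python3 - <<'E'
from h import *
import pickle,time
w=camera("wrist"); w=camera("wrist"); pickle.dump(w,open("b1.pkl","wb")); p,T=tcp(); print(p,T.round(4).tolist(),w["cx"],w["cy"])
print([proj(w,q).round() for q in [(.51,-.21,.079),(.62,-.222,.065),p]])
crop(w,230,60,200,285,2,"pics/b1.png")
E
```

```text
time: 4.45
ee_pos: [0.5709, -0.214, 0.1485]
tcp_rot: [23.6, 90.0, 17.7]
wrist_force: [-0.1, 0.0, 0.0]
opening: 0.0852
[ 0.57078776 -0.21591633  0.14668946] [[-0.0021, 0.1052, 0.9944], [-0.0, 0.9944, -0.1052], [-1.0, -0.0002, -0.0021]] 320.93979345507375 204.48588438493027
[array([323., 125.]), array([322., 252.]), array([324., 237.])]
```

View pics/b1.png

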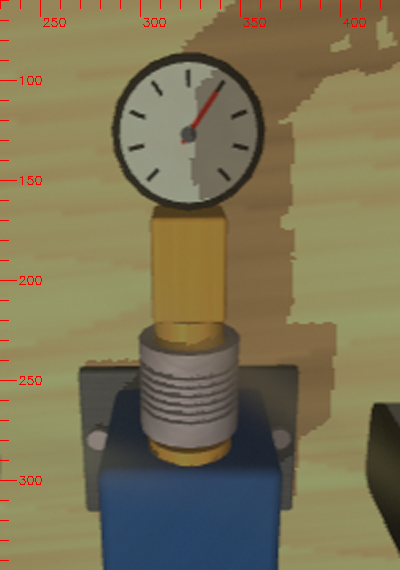

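The wrist view over blue shows the gauge nearly in line with the tool: dial centre (324,126.5), barrel centreline u=324.5, sleeve centre (324.5,254), collar at (325,286).

Run:
```python
from h import *
import pickle
w=pickle.load(open("b1.pkl","rb")); p,T=tcp(); t=camera("top")
d=at_z(w,(324,126.5),.079); s=at_z(w,(324.5,226),.087); m=at_z(w,(324.5,254),.082)
print("tri dial",tri([(w,(324,126.5)),(t,(374.4,231.6))]))
ba=at_z(w,(324.5,169),.080);bf=at_z(w,(324.5,220),.080)
print(d,ba,bf,s,m)
for q in (d,ba,bf,m): print("in tool",(T.T@(q-p)*1000).round(1))
x=(m-d)[:2];print(np.degrees(np.arctan2(x[1],x[0])), np.degrees(np.arctan2(T[1,2],T[0,2])))
```

```text
tri dial (array([ 0.51092593, -0.20928947,  0.08446449]), [np.float64(0.1), np.float64(0.1)])
[ 0.51135935 -0.20925242  0.079     ] [ 0.54290789 -0.21211713  0.08      ] [ 0.5843265 -0.2163558  0.08     ] [ 0.58677225 -0.2166653   0.087     ] [ 0.613382   -0.21934617  0.082     ]
in tool [ 67.8   0.4 -59.7]
in tool [ 66.7   0.9 -28. ]
in tool [66.7  1.  13.6]
in tool [64.6  1.1 42.9]
-5.650246353331244 -6.039721191870629
```

```bash
python3 -m jog '0 0.5 25 -0.2;0 1 47 -0.4;30 1 47 -0.4;60 1 47 -0.4;85 1 47 -0.4;104 1 47 -0.4;104 1 47 -0.4;104 1 47 -0.4' 1 30 && python3 -m jog '0 0 0 0;0 0 0 0;0 0 0 0;0 0 0 0;0 0 0 0;0 0 0 0;0 0 0 0;0 0 0 0' 0 30 && python3 -c "
from h import *
p,T=tcp();o=status.get_obs();print(p,T.round(4).tolist(),(T.T@o['wrist_force']).round(2),o['torque'].round(3))"
```

```text
time: 5.6
ee_pos: [0.6179, -0.2155, 0.0461]
tcp_rot: [-13.1, 89.9, -18.5]
wrist_force: [-0.9, 0.1, 0.1]
opening: 0.0852
time: 6.6
ee_pos: [0.618, -0.2192, 0.0482]
tcp_rot: [-56.4, 89.6, -61.9]
wrist_force: [-5.1, -12.5, 14.2]
opening: 0.0264
[ 0.61804964 -0.21916675  0.04819152] [[0.0035, 0.097, 0.9953], [-0.0067, 0.9953, -0.0969], [-1.0, -0.0063, 0.0042]] [-14.1  -13.04  -3.79] [-2.751  0.963 -0.203]
```

Run:
```python
from h import *
w=camera("wrist"); print(status.get_obs()["opening"]); crop(w,180,60,280,285,2,"pics/g1.png")
s=camera("scene"); crop(s,215,120,100,100,5,"pics/g1s.png")
a=cv2.imread("pics/g1.png")[:500]; b=cv2.imread("pics/g1s.png"); cv2.imwrite("pics/g1c.png",np.hstack([a[:, 80:480],b[:500,:400]]))
```

```text
0.026032446993601573
```

View pics/g1c.png

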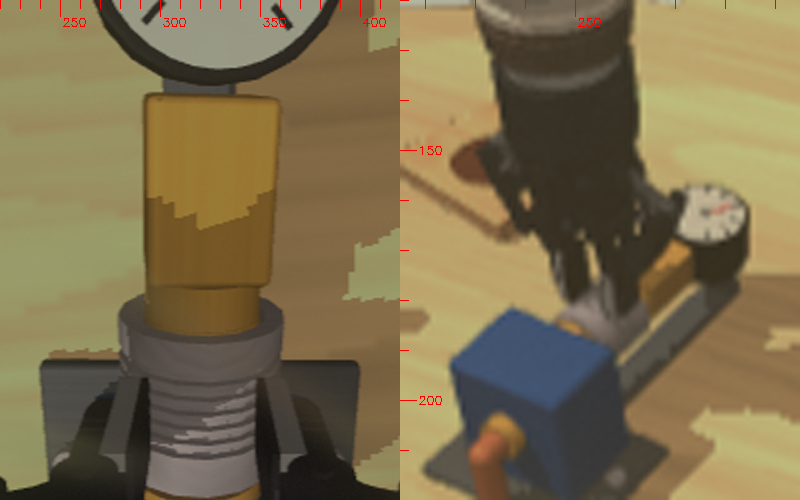

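The fingers closed on the top of the sleeve: opening 26 mm and an upward push of 14 N. Fingertip pixels in w1, b1 and here all put the real tips about 33 mm behind the reported TCP. I open, go lower and check that the opening reads 44 mm.

```bash
python3 -m jog '0 0 0 0;0 0 0 0;0 0 0 0;4 0 0 0;10 0 0 0;17 0 0 0;24 0 0 0;24 0 0 0' 1 30 && python3 -c "
from h import *
p,T=tcp();o=status.get_obs();print(p,(T.T@o['wrist_force']).round(2),o['torque'].round(3),o['opening'])
w=camera('wrist'); crop(w,180,60,280,285,2,'pics/g2.png')"
```

```text
time: 7.7
ee_pos: [0.6169, -0.2154, 0.0199]
tcp_rot: [165.6, 89.9, 160.2]
wrist_force: [-0.1, 0.6, 0.5]
opening: 0.0854
[ 0.61685033 -0.21538355  0.01989658] [-0.52  0.57 -0.14] [-0.058 -0.001 -0.044] 0.08543131919245042
```

View pics/g2.png

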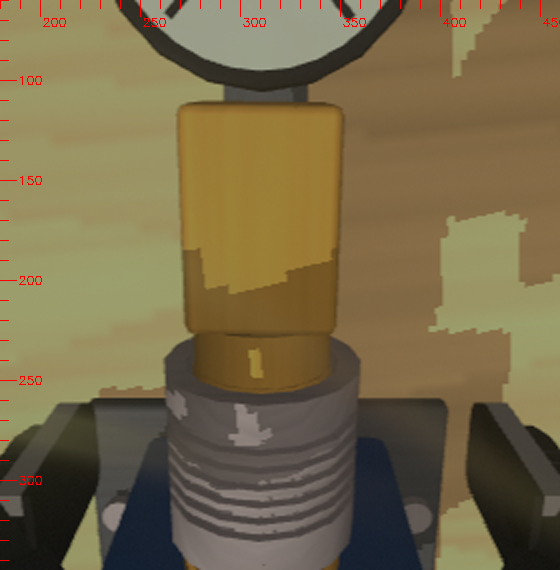

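Now the finger midpoint is u=320.5 and the sleeve centre u=311.2, so the gauge lies about 4 mm to tool -y. This agrees with the 3.8 mm the closed gripper was pulled over; I had read the pose before it settled. I correct by -4.2 mm and go 9 mm lower.

```bash
python3 -m jog '0 -2 0 0;0 -4.2 0 0;3 -4.2 0 0;6 -4.2 0 0;9 -4.2 0 0;9 -4.2 0 0;9 -4.2 0 0;9 -4.2 0 0' 1 30 && python3 -c "
from h import *
w=camera('wrist');K,R,t=cal(w); p,T=tcp(); print(p,T.round(4).tolist(),'cam in tool',(T.T@(-R.T@t-p)).round(4))
o=status.get_obs();print((T.T@o['wrist_force']).round(2))" && python3 -m jog '0 0 0 0;0 0 0 0;0 0 0 0;0 0 0 0;0 0 0 0;0 0 0 0;0 0 0 0;0 0 0 0' 0 60 && python3 -c "
from h import *
p,T=tcp();o=status.get_obs();print(p,T.round(4).tolist(),(T.T@o['wrist_force']).round(2),o['torque'].round(3),o['opening'])"
```

```text
time: 8.75
ee_pos: [0.6171, -0.2198, 0.012]
tcp_rot: [-11.9, 90.0, -17.3]
wrist_force: [-0.2, -0.9, -0.7]
opening: 0.0856
[ 0.61702802 -0.21980993  0.01204462] [[0.0002, 0.0944, 0.9955], [-0.0001, 0.9955, -0.0944], [-1.0, -0.0001, 0.0002]] cam in tool [-0.1741  0.001  -0.0759]
[ 0.31 -0.31  0.05]
time: 9.8
ee_pos: [0.617, -0.22, 0.0121]
tcp_rot: [-56.8, 90.0, -62.3]
wrist_force: [-1.1, -4.2, 3.6]
opening: 0.043
[ 0.61702465 -0.22002229  0.01209257] [[0.0003, 0.0946, 0.9955], [-0.0005, 0.9955, -0.0946], [-1.0, -0.0005, 0.0003]] [-3.62 -4.3  -0.7 ] [-0.764  0.2    0.029] 0.04302795782217275
```

```bash
python3 -m jog '0 0 0 0;0 0 0 0;0 0 -3 0;0 0 -6 0;0 0 -9 0;0 0 -12 0;0 0 -15 0;0 0 -15 0' 0 95 && python3 -m jog '0 0 -6 0;0 0 -12 0;0 0 -18 0;0 0 -24 0;0 0 -30 0;0 0 -36 0;0 0 -42 0;0 0 -47 0' && python3 -c "
from h import *
p,T=tcp();o=status.get_obs();print(p,(T.T@o['wrist_force']).round(2),o['torque'].round(3),o['opening'])
w=camera('wrist'); crop(w,180,60,280,285,2,'pics/g3.png')"
```

```text
time: 10.8
ee_pos: [0.6022, -0.2183, 0.0123]
tcp_rot: [-6.0, 90.0, -11.4]
wrist_force: [0.5, -3.4, 5.1]
opening: 0.043
time: 11.8
ee_pos: [0.5545, -0.2138, 0.0116]
tcp_rot: [162.2, 90.0, 156.8]
wrist_force: [0.4, 0.6, -2.4]
opening: 0.0424
[ 0.55453558 -0.21377394  0.01155918] [2.36 0.65 0.37] [ 0.017 -0.057 -0.008] 0.0424130819338161
```

View pics/g3.png

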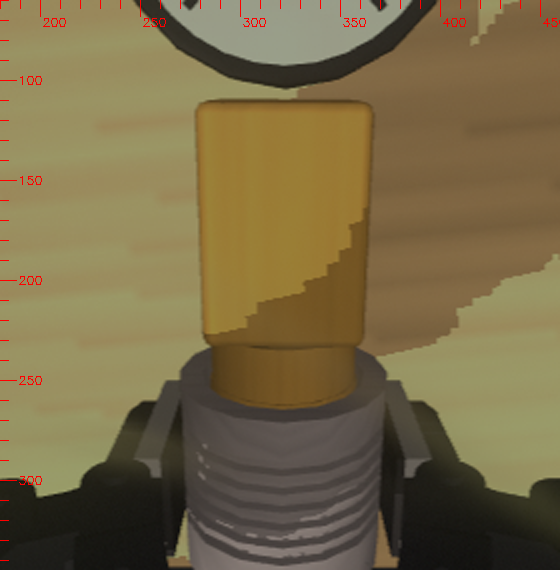

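The gauge is off the blue outlet and held straight by its sleeve: barrel centreline u=322.2, finger midpoint u=322. I lift it and carry it to the mat.

```bash
python3 -m jog '-15 0 0 0;-30 0 0 0;-40 20 -8 0;-40 60 -22 0;-40 100 -36 0;-40 140 -50 0;-40 180 -62 0;-40 203 -68 0' && python3 -m jog '0 0 0 0;12 0 0 0;26 0 0 0;42 0 0 0;58 0 0 0;68 0 0 0;74 0 0 0;76 0 0 0' && python3 -c "
from h import *
p,T=tcp();o=status.get_obs();print(p,(T.T@o['wrist_force']).round(2),o['torque'].round(3),o['opening'])
s=camera('scene'); crop(s,280,90,120,120,4,'pics/m1.png'); w=camera('wrist'); crop(w,180,60,150,240,2,'pics/m1w.png')
a=cv2.imread('pics/m1.png');b=cv2.imread('pics/m1w.png');cv2.imwrite('pics/m1c.png',np.hstack([a,b]))"
```

```text
time: 12.85
ee_pos: [0.506, -0.003, 0.0529]
tcp_rot: [25.5, 89.9, 20.2]
wrist_force: [1.2, 0.1, -2.9]
opening: 0.0427
time: 13.85
ee_pos: [0.5067, -0.0054, -0.0243]
tcp_rot: [-179.6, 90.0, 175.0]
wrist_force: [0.2, -0.1, -3.2]
opening: 0.0425
[ 0.50673444 -0.0053912  -0.02430324] [ 3.21 -0.06  0.17] [-0.027 -0.116 -0.005] 0.042457641848515144
```

View pics/m1c.png

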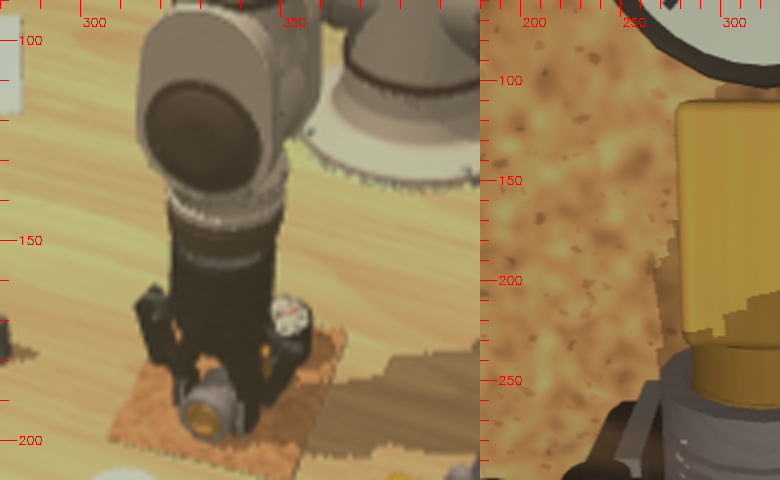

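The gauge is over the mat, upright, with the whole mat around it. Now I lower to contact (one picture view left).

```bash
python3 -m jog '1 0 0 0;2 0 0 0;2.5 0 0 0;2.5 0 0 0;2.5 0 0 0;2.5 0 0 0;2.5 0 0 0;2.5 0 0 0' && python3 -c "
from h import *
p,T=tcp();o=status.get_obs();print(p,(T.T@o['wrist_force']).round(2),o['torque'].round(3),o['opening'])"
```

```text
time: 14.95
ee_pos: [0.507, -0.0054, -0.0259]
tcp_rot: [5.6, 90.0, 0.1]
wrist_force: [-2.1, 0.7, 6.0]
opening: 0.0427
[ 0.50701248 -0.0053929  -0.02593516] [-5.97  0.51 -2.12] [-0.038  0.424 -0.029] 0.04270688310865322
```

```bash
python3 -m jog '0 0 0 0;0 0 0 0;0 0 0 0;0 0 0 0;0 0 0 0;0 0 0 0;0 0 0 0;0 0 0 0' 1 60 && python3 -c "
from h import *
p,T=tcp();o=status.get_obs();print(p,(T.T@o['wrist_force']).round(2),o['torque'].round(3),o['opening'])
w=camera('wrist'); crop(w,180,60,280,285,2,'pics/m2.png')
im=cv2.cvtColor(w['color'],cv2.COLOR_RGB2HSV)
for v in (120,135,150,165,275,285,295):
    print(v,[tuple(map(int,w['color'][v,u])) for u in range(262,384,6)])"
```

```text
time: 15.95
ee_pos: [0.5067, -0.0054, -0.0266]
tcp_rot: [-176.5, 90.0, 178.1]
wrist_force: [0.3, -0.3, 0.6]
opening: 0.0857
[ 0.50667471 -0.00539705 -0.02663645] [-0.56 -0.26  0.35] [ 0.008 -0.031 -0.02 ] 0.08567797869123532
120 [(167, 127, 77), (167, 122, 72), (164, 121, 73), (163, 123, 57), (167, 137, 61), (167, 132, 59), (167, 133, 60), (167, 136, 62), (167, 136, 61), (167, 134, 61), (167, 135, 59), (166, 135, 60), (167, 136, 61), (166, 133, 59), (166, 132, 58), (166, 134, 60), (166, 133, 59), (157, 119, 52), (132, 94, 56), (128, 91, 53), (130, 92, 55)]
135 [(155, 112, 66), (167, 134, 81), (166, 121, 72), (161, 122, 53), (167, 137, 60), (167, 132, 57), (167, 134, 59), (167, 136, 60), (167, 136, 59), (167, 133, 58), (167, 135, 59), (166, 135, 59), (167, 136, 59), (167, 133, 58), (167, 132, 58), (167, 135, 60), (166, 131, 57), (151, 114, 49), (151, 109, 64), (150, 108, 64), (146, 104, 61)]
150 [(164, 119, 70), (165, 120, 71), (157, 113, 66), (155, 116, 50), (167, 138, 61), (167, 133, 58), (167, 135, 58), (168, 137, 61), (167, 136, 60), (167, 133, 58), (167, 136, 60), (167, 136, 60),
[... 729 characters left out ...]
90, 85), (95, 85, 79), (85, 75, 67), (130, 94, 57), (142, 103, 62)]
285 [(160, 134, 83), (160, 140, 87), (91, 77, 65), (91, 78, 68), (96, 83, 75), (143, 130, 124), (103, 92, 86), (103, 93, 87), (101, 91, 86), (101, 92, 86), (104, 95, 89), (102, 93, 88), (102, 93, 88), (106, 96, 92), (104, 95, 89), (100, 91, 86), (97, 88, 83), (80, 72, 67), (77, 69, 63), (140, 100, 59), (143, 102, 61)]
295 [(159, 116, 71), (162, 120, 74), (89, 75, 64), (92, 79, 69), (99, 87, 78), (141, 128, 120), (90, 79, 71), (88, 78, 71), (89, 79, 74), (100, 89, 83), (105, 96, 90), (97, 88, 82), (85, 76, 71), (85, 76, 70), (84, 75, 70), (104, 94, 89), (98, 88, 83), (81, 73, 68), (89, 74, 63), (146, 105, 62), (165, 135, 82)]
```

The gauge rests on the mat with no wrist force and stays centred. Next I slide back 54 mm and take the barrel.

```bash
python3 -m jog '-2 0 0 0;-2 0 -10 0;-2 0 -22 0;-2 0 -34 0;-2 0 -46 0;-2 0 -54 0;-2 0 -54 0;-2 0 -54 0' 1 60 && python3 -m jog '0 0 0 0;0 0 0 0;0 0 0 0;0 0 0 0;0 0 0 0;0 0 0 0;0 0 0 0;0 0 0 0' 0 80 && python3 -c "
from h import *
p,T=tcp();o=status.get_obs();print(p,T.round(4).tolist(),(T.T@o['wrist_force']).round(2),o['torque'].round(3),o['opening'])
w=camera('wrist'); crop(w,180,0,280,300,2,'pics/r1.png')"
```

```text
time: 17.0
ee_pos: [0.4533, -0.0003, -0.0245]
tcp_rot: [1.9, 90.0, -3.5]
wrist_force: [-0.7, -0.1, -0.7]
opening: 0.0853
time: 18.0
ee_pos: [0.4531, -0.0003, -0.0245]
tcp_rot: [6.8, 90.0, 1.3]
wrist_force: [1.4, -0.6, 2.6]
opening: 0.0292
[ 4.53145918e-01 -3.05253361e-04 -2.44581267e-02] [[0.0004, 0.0944, 0.9955], [0.0, 0.9955, -0.0944], [-1.0, 0.0001, 0.0004]] [-2.65 -0.5   1.48] [ 0.062 -0.192  0.015] 0.029247303645682742
```

```bash
python3 -m jog '-20 0 0 0;-45 0 0 0;-70 20 -3 0;-70 65 -8 0;-70 110 -14 0;-70 150 -19 0;-70 185 -23 0;-70 205 -26 0' && python3 -m jog '0 0 0 0;0 0 0 0;8 0 0 0;16 0 0 0;24 0 0 0;30 0 0 0;30 0 0 0;30 0 0 0' && python3 -c "
from h import *
p,T=tcp();o=status.get_obs();print(p,T.round(4).tolist(),(T.T@o['wrist_force']).round(2),o['torque'].round(3),o['opening'])
tip=np.array([.538,.1977,.065]); print('tip in tool',(T.T@(tip-p)*1000).round(1))
t=camera('top'); crop(t,225,180,70,90,6,'pics/i1t.png'); s=camera('scene'); crop(s,350,150,90,100,4,'pics/i1s.png'); w=camera('wrist'); cv2.imwrite('pics/i1w.png',w['color'][:,:,::-1])
a=cv2.imread('pics/i1t.png');b=cv2.copyMakeBorder(cv2.imread('pics/i1s.png'),0,140,0,0,0);cv2.imwrite('pics/i1.png',np.hstack([a,b]))"
```

```text
time: 19.05
ee_pos: [0.4454, 0.2075, 0.0444]
tcp_rot: [-154.2, 89.9, -159.5]
wrist_force: [0.1, -0.3, -2.3]
opening: 0.0287
time: 20.05
ee_pos: [0.4466, 0.2063, 0.0156]
tcp_rot: [28.9, 90.0, 23.5]
wrist_force: [0.4, -0.2, -3.3]
opening: 0.0289
[0.44655834 0.20630357 0.01558457] [[0.0003, 0.0944, 0.9955], [0.0001, 0.9955, -0.0944], [-1.0, 0.0001, 0.0003]] [ 3.31 -0.2   0.4 ] [ 0.01  0.03 -0.02] 0.028881343513610474
tip in tool [-49.4   0.1  91.9]
```

Lateral offset to the tip is 0.1 mm. I push on gently while watching the forces.

```bash
python3 -m jog '0 0 4 0;0 0 8 0;0 0 12 0;0 0 16 0;0 0 20 0;0 0 23 0;0 0 26 0;0 0 26 0' && python3 -c "
from h import *
p,T=tcp();o=status.get_obs();print(p,T.round(4).tolist(),(T.T@o['wrist_force']).round(2),o['torque'].round(3),o['opening'])"
```

```text
time: 21.2
ee_pos: [0.4724, 0.2037, 0.0153]
tcp_rot: [-141.9, 90.0, -147.3]
wrist_force: [-0.3, -0.4, -4.1]
opening: 0.0292
[0.47241489 0.20372433 0.01531067] [[-0.0001, 0.0946, 0.9955], [-0.0001, 0.9955, -0.0946], [-1.0, -0.0001, -0.0001]] [ 4.08 -0.47 -0.23] [-0.007  0.046 -0.017] 0.029194442616341024
```

```bash
python3 -m jog '0 0 3 0;0 0 6 0;0 0 9 0;0 0 12 0;0 0 15 0;0 0 18 0;0 0 20 0;0 0 20 0' && python3 -c "
from h import *
p,T=tcp();o=status.get_obs();print(p,(T.T@o['wrist_force']).round(2),o['torque'].round(3),o['opening'])"
```

```text
time: 22.2
ee_pos: [0.4925, 0.2018, 0.0154]
tcp_rot: [-12.3, 90.0, -17.7]
wrist_force: [0.2, -0.5, -3.4]
opening: 0.0288
[0.49245633 0.20184502 0.01538012] [ 3.39 -0.51  0.27] [-0.24   0.001 -0.024] 0.028794047979129857
```

```bash
python3 -m jog '0 0 1 0;0 0 2 0;0 0 3 0;0 0 4 0;0 0 5 0;0 0 6 0;0 0 7 0;0 0 7 0' && python3 -c "
from h import *
p,T=tcp();o=status.get_obs();print(p,(T.T@o['wrist_force']).round(2),o['torque'].round(3),o['opening'])" && python3 -m jog '0 0 1 0;0 0 2 0;0 0 3 0;0 0 4 0;0 0 4 0;0 0 4 0;0 0 4 0;0 0 4 0' && python3 -c "
from h import *
p,T=tcp();o=status.get_obs();print(p,(T.T@o['wrist_force']).round(2),o['torque'].round(3),o['opening'])"
```

```text
time: 23.2
ee_pos: [0.4983, 0.2013, 0.0152]
tcp_rot: [-175.8, 89.9, 178.8]
wrist_force: [-5.8, 0.0, -1.4]
opening: 0.0289
[0.49834935 0.20125538 0.01518214] [ 1.45 -0.53 -5.74] [-0.057  0.926 -0.009] 0.02892403079760833
time: 24.2
ee_pos: [0.498, 0.2011, 0.0142]
tcp_rot: [-175.4, 89.4, 179.3]
wrist_force: [-24.7, 2.8, 2.9]
opening: 0.0292
[0.49800304 0.20107805 0.01415177] [ -2.7    0.52 -24.9 ] [0.471 4.291 0.046] 0.029221455171023186
```

Axial force has risen to 25 N with no more travel, which suggests a hard stop at about the expected place. I pull back gently to see whether it is latched.

```bash
python3 -m jog '0 0 -2 0;0 0 -4 0;0 0 -5 0;0 0 -6 0;0 0 -7 0;0 0 -8 0;0 0 -8 0;0 0 -8 0' && python3 -c "
from h import *
p,T=tcp();o=status.get_obs();print(p,(T.T@o['wrist_force']).round(2),o['torque'].round(3),o['opening'])" && python3 -m jog '0 0 -0.5 0;0 0 -1 0;0 0 -1.5 0;0 0 -2 0;0 0 -2 0;0 0 -2 0;0 0 -2 0;0 0 -2 0' && python3 -c "
from h import *
p,T=tcp();o=status.get_obs();print(p,(T.T@o['wrist_force']).round(2),o['torque'].round(3),o['opening'])"
```

```text
time: 25.2
ee_pos: [0.4952, 0.2016, 0.0154]
tcp_rot: [-107.7, 90.0, -113.1]
wrist_force: [-1.5, -1.2, -4.3]
opening: 0.0288
[0.495191   0.20158741 0.0154071 ] [ 4.33 -1.37 -1.34] [-0.275  0.209 -0.08 ] 0.02882504764539073
time: 26.2
ee_pos: [0.4947, 0.2016, 0.0156]
tcp_rot: [0.7, 89.8, -4.8]
wrist_force: [8.6, -2.3, -7.2]
opening: 0.0292
[0.49467058 0.20163689 0.01557927] [ 7.2  -1.47  8.79] [-0.49  -1.31  -0.118] 0.029166652270750947
```

It is locked: 3.3 mm of end play, then 8.8 N back. Now the tug to about 16 N, held.

```bash
python3 -m jog '0 0 -0.5 0;0 0 -1 0;0 0 -1.5 0;0 0 -1.5 0;0 0 -1.5 0;0 0 -1.5 0;0 0 -1.5 0;0 0 -1.5 0' && python3 -c "
from h import *
p,T=tcp();o=status.get_obs();print(p,(T.T@o['wrist_force']).round(2),o['torque'].round(3),o['opening'])
w=camera('wrist'); cv2.imwrite('pics/e1.png',w['color'][:,:,::-1])"
```

```text
time: 27.2
ee_pos: [0.4945, 0.2016, 0.0157]
tcp_rot: [0.3, 89.7, -5.2]
wrist_force: [15.6, -3.6, -10.7]
opening: 0.0291
[0.49447151 0.20162837 0.01566072] [10.78 -2.07 15.8 ] [-0.643 -2.514 -0.11 ] 0.02908996792067759
```

```bash
python3 -m jog '0 0 -0.7 0;0 0 -0.7 0;0 0 -0.7 0;0 0 -0.7 0;0 0 -0.7 0;0 0 1 0;0.7 0 3.5 0;0.7 0 3.5 0' && python3 -m jog '0 0 0 0;0 0 0 0;0 0 0 0;0 0 0 0;0 0 0 0;0 0 0 0;0 0 0 0;0 0 0 0' && python3 -c "
from h import *
p,T=tcp();o=status.get_obs();print(p,(T.T@o['wrist_force']).round(2),o['torque'].round(3),o['opening'])"
```

```text
time: 28.25
ee_pos: [0.4951, 0.2018, 0.0148]
tcp_rot: [128.1, 90.0, 122.7]
wrist_force: [-1.2, -0.5, -3.4]
opening: 0.0288
time: 29.25
ee_pos: [0.4952, 0.2016, 0.0147]
tcp_rot: [6.1, 90.0, 0.7]
wrist_force: [-0.2, 0.1, -2.8]
opening: 0.0293
[0.49521759 0.20159913 0.01471208] [ 2.77  0.04 -0.24] [0.017 0.056 0.006] 0.02928634726875326
```

Relaxed to zero axial force. I let go and rise.

```bash
python3 -m jog '0 0 0 0;0 0 0 0;0 0 0 0;0 0 0 0;0 0 0 0;0 0 0 0;0 0 0 0;0 0 0 0' 1 40 && python3 -m jog '-8 0 0 0;-20 0 0 0;-40 0 0 0;-65 0 0 0;-90 0 0 0;-110 0 0 0;-110 0 0 0;-110 0 0 0' && python3 -c "
from h import *
p,T=tcp();o=status.get_obs();print(p,o['wrist_force'].round(2),o['opening'])
w=camera('wrist'); s=camera('scene'); t=camera('top')
crop(w,230,90,180,220,2,'pics/f1.png'); crop(s,355,165,75,90,5,'pics/f2.png')
a=cv2.imread('pics/f1.png');b=cv2.imread('pics/f2.png');b=cv2.copyMakeBorder(b[:440],0,max(0,440-b.shape[0]),0,0,0) ;cv2.imwrite('pics/f.png',np.hstack([a,b]))
cv2.imwrite('pics/ftop.png',t['color'][:,:,::-1])
# bystanders: compare with the first top picture
o0=cv2.imread('pics/top0.png')[:,:,::-1]
for n,(u,v,r) in dict(tub=(176,219,32),jar=(311,188,14),sample=(433,250,24),glue=(441,188,14)).items():
    d=np.abs(o0[v-r:v+r,u-r:u+r].astype(int)-t['color'][v-r:v+r,u-r:u+r]).max(2); print(n,'changed px',(d>40).sum(),'of',d.size)"
```

```text
time: 30.25
ee_pos: [0.4952, 0.2016, 0.0147]
tcp_rot: [-113.6, 90.0, -119.0]
wrist_force: [0.4, -0.6, -0.6]
opening: 0.0853
time: 31.25
ee_pos: [0.4951, 0.2015, 0.1242]
tcp_rot: [-154.4, 90.0, -159.8]
wrist_force: [0.3, -0.8, -0.0]
opening: 0.0853
[0.49505028 0.20154106 0.12423525] [ 0.29 -0.78 -0.02] 0.08526995334957231
tub changed px 1616 of 4096
jar changed px 0 of 784
sample changed px 0 of 2304
glue changed px 0 of 784
```

View pics/f.png

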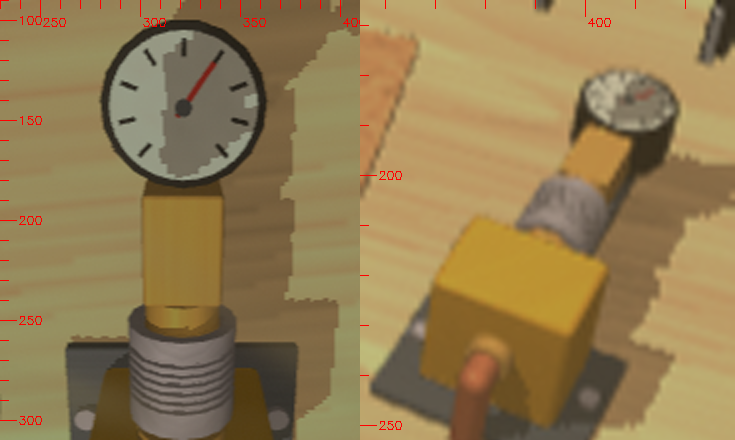

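The gauge sits straight on the yellow outlet with its dial up at (316,143). The sleeve is forward (rear end at u=320, v=247) and close to the collar. Tub pixels changed, so I check numerically whether that is shadow or movement.

Run:
```python
from h import *
for f in ("top0","ftop"):
    im=cv2.imread(f"pics/{f}.png"); h=cv2.cvtColor(im,cv2.COLOR_BGR2HSV)[190:250,140:215]
    m=((h[...,0]<17)&(h[...,1]>205)).astype(np.uint8)
    n,l,s,c=cv2.connectedComponentsWithStats(m); i=1+s[1:,4].argmax(); print(f,s[i],c[i].round(1))
```

```text
top0 [  9   8  55  40 780] [37.1 24.2]
ftop [  9   8  16  34 237] [16.3 23.7]
```

Run:
```python
from h import *
s=camera("scene")["color"]; o=cv2.imread("pics/scene0.png")[:,:,::-1]
d=np.abs(o.astype(int)-s).max(2)[225:295,445:528]; print((d>40).sum(),d.size)
for im in (o,s):
    h=cv2.cvtColor(np.ascontiguousarray(im),cv2.COLOR_RGB2HSV)[225:295,445:528]; m=((h[...,0]<17)&(h[...,1]>205)); y,x=np.nonzero(m); print(x.min(),x.max(),y.min(),y.max(),m.sum())
```

```text
0 5810
58 63 59 62 4
56 61 62 64 4
```

The scene view of the tub is unchanged (0 of 5810 pixels), so the top view change was only the arm or its shadow. I hand the job in.

```bash
python3 -c "
from h import *
print(bot.job_done()); print(status.get_obs()['time'])"
```

```text
the job is handed in; nothing more can be done
None
the job is handed in; nothing more can be done
```

The gauge is on the yellow outlet, latched with its sleeve forward, tugged and let go. I handed the job in at about 31 s; no verdict is reported. On the way, I drew the gauge off the blue outlet by its sleeve, laid it dial up on the cork mat and let go. I then took it by its barrel and pushed it onto the yellow outlet until the force rose to 25 N at the stop.

**Last checks**
- **Lock:** there was 3.3 mm of end play, then it held a tug of 15.8 N by the barrel for about 0.6 s. I then pulled a little further, with the force not read.
- **Release:** the last picture shows the gauge straight on the outlet, dial up. The gripper is open and clear, with wrist force about 0.
- **Bystanders:** jar, wood sample and glue bottle are unchanged in the top view. The tub's pixels differed in the top view, but it is unchanged in the scene view, so I put that down to the arm or its shadow.

**What disagreed**
- **First sleeve grasp:** it closed too high and about 4 mm to one side. The fingertips sit about 33 mm behind the reported TCP, and I had read the pose before the arm settled. I opened, corrected and gripped again without harm.
- **Heights:** the two-view heights of the dial and the yellow post were off by 5 to 13 mm (dial 84 mm against 79, post 29 mm against 42.5). I used the stated heights, and the contacts and forces agreed with them.

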